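# Sweep the biscuits off the sorting board into the pan

## Robot

A 6-joint arm with a two-finger parallel gripper is mounted at the origin on the work surface. World frame = base frame: x ahead of the robot, y to its left, z up, the work surface at z = 0. Lengths are in mm, angles in rad, forces in N, time in s.
With the tool pointing down it reaches from about 400 to 925 mm from the base axis. Payload 12.5 kg.
Tool frame: the origin (TCP) lies on the centre line of the jaws, within the pads' length; the fingertips stand 14 mm ahead of it and the grasp point (between the pads) lies 5 mm behind it; z points along the fingers, x is the direction in which the jaws open and shut, and the axes are right-handed (so a half turn about z gives the same grasp; the last joint's range is limited). The gripper opens to 95 mm and grips with 3 to 60 N. Pads are 20 mm wide; open, the fingers measure 119 mm over their backs; the gripper's body (75 mm by 180 mm) begins 59 mm behind the grasp point.
Start: joints at [1.185, 0.491, 1.559, -0, 1.092, -0.106], TCP at [172.584, 600.716, 228.661] pointing down, gripper open.
Joint ranges: [-3.1, 3.1], [-0.84, 2.19], [0.05, 2.79], [-1.13, 4.28], [0.06, 2.93], [-2.69, 2.69]. Speed limits (rad/s): [2.22, 2.22, 2.79, 3.14, 3.14, 3.14].

## Interface

Orientations are given as [roll, pitch, yaw] about the fixed x, y, z axes, in that order (R = Rz(yaw) Ry(pitch) Rx(roll)).
In Python, from cell import state, read_camera, job_done gives the robot as it stands.
- The arm moves only by the shell command python3 -m handwheel 'ROWS'. ROWS is JSON, a list of rows, each an object of numbers: "hand": the finger opening in m, from 0 to 0.0951; "x", "y", "z": the shift along the world's x, y, z in m; "spin": the turn about the world's z in units of 5 degrees (1.0 is 5 degrees). In form: [{"hand": .., "x": .., "y": .., "z": .., "spin": ..}, ...]. A call has 1 to 20 rows; each row is the pose to reach, as a shift and turn from the pose commanded when the call began; what a row does not reach only later rows make up. A row lasts 1/12 s, in which the tool goes at most 41.7 mm and 7.16 degrees, less where a joint would pass 70% of its speed; a pose out of reach is approached as far as the arm can. A call with a gripper value outside its range is refused whole. The fingers move at their own pace and stop on an object; the grip force is fixed at half the most. Time passes only in rows, so rows that repeat a pose let the fingers close. It gives the time, the measured TCP pose, the force and the opening at its end, in the units of the state.
- state(): the state, without advancing time (a new reading comes with each control period).
- read_camera(name): name is "scene" or "top" or "wrist"; returns a dict with "img" (480x640x3 uint8, red, green, blue), "fx", "fy", "cx", "cy" (pixels), "T" (4x4, takes a point from camera to world coordinates). Camera axes: x right, y down, z forward; pixel columns grow to the right and rows downward; lengths in mm; the calibration is good to about 2 mm. A picture is of the moment at which its call begins. There is no depth.
- job_done(): hands the job in, once; it reports no verdict.
The state is a dict: "t": time; "joints": joint angles; "qvel": joint speeds; "tau": joint torques, N m; "eef_pos": TCP position; "tcp_rot": TCP orientation; "ft_force": force on the tool from outside, world axes, zero at the start; "moment": the same for the moment, N m; "opening": opening from 0.0 (shut) to 1.0 (fully open).
Only numpy, scipy, OpenCV 4.12 (cv2) and the standard library are available. Lean on these libraries where they do the work, as an engineer would, in place of code of your own. Each camera call takes 0.05 s, during which the arm holds its last target. There are 200 camera calls.

## Task

Using the closed fingers like a scraper, sweep all four round biscuits along the wooden board and off its end into the rectangular steel pan, so that all four end up in it. Do not pick any of them up, keep them out of the round bowl, and leave the little steel cup on the board standing where it is, as well as the jar and the spatula on the table.

Things in the scene. Friction and masses are not known exactly. Their poses are not given: they have to be found in the camera images.
- board: wooden sorting board on short feet, fixed, 260 mm square, its flat top 56 mm above the table. Origin: centre of the underside, at table height, z up. Along the two sides at its x = +122 to +130 mm and -122 to -130 mm run wooden lips 10 mm higher than the top; the two ends at its y = +130 and -130 mm are open, without lips. The pan stands against one of these ends, the bowl against the other
- pan: rectangular open steel pan, fixed, empty, 240 mm (its x) by 130 mm (its y), 50 mm high, walls and floor 3 mm thick. Origin: centre of its underside, z up; axes parallel to the board's. It stands on the table 5 mm from one open end of the board (either its +y or its -y end), centred on it, its rim 6 mm lower than the board's top; its centre is 200 mm from the board's centre
- bowl: round grey plastic bowl, fixed, empty, 124 mm across, 50 mm high, at the open end of the board opposite the pan; its centre is 200 mm from the board's centre. Not to be filled. Origin: centre of its underside
- biscuit1: One of the four biscuits: a round hard baked biscuit, brown, a flat disc 40 mm across and 13 mm thick, about 18 g, loose on the board. Origin: centre of its underside; z up as it lies at the start
- biscuit2: Another of the four biscuits: a round hard baked biscuit, brown, a flat disc 40 mm across and 13 mm thick, about 18 g, loose on the board. Origin: centre of its underside; z up as it lies at the start
- biscuit3: The third of the four biscuits: a round hard baked biscuit, brown, a flat disc 40 mm across and 13 mm thick, about 18 g, loose on the board. Origin: centre of its underside; z up as it lies at the start
- biscuit4: The last of the four biscuits: a round hard baked biscuit, brown, a flat disc 40 mm across and 13 mm thick, about 18 g, loose on the board. Origin: centre of its underside; z up as it lies at the start
- cup: little round steel cup, loose, upright, 44 mm across, 42 mm high, 80 g, standing on the board near the middle line between its lips, among the biscuits. Origin: centre of its underside. To be left alone
- jar: closed jar with a steel cap, loose, 70 mm across, 70 mm high, standing on the table beyond the board. Origin: centre of its underside. To be left alone
- spatula: spatula, loose, 200 mm long, lying on the table beyond the board, roughly crosswise to the robot. Origin: under its middle, x along its length. To be left alone
Not all that is in view belongs to the job. What is shaped like the biscuit4 but green is not meant. What is shaped like the biscuit3 but black is not meant.

How it is judged:
By the outcome, as a careful person would: the job done as asked, in the order asked, and still so for the second after the job is handed in, with the robot touching nothing.
It also fails if it takes over 67 s, if anything falls off the work surface, if the arm or the gripper's body presses on something with over 40 N, if the wrist force passes 120 N, or if a joint passes its speed limit or range.

## Working session

There is one attempt and no reset: what is moved stays moved. The work goes in short steps, Python scripts to look and compute and a shell command to move; the robot and the scene stay as the last step left them, time stands still between calls to the robot, and variables do not carry over. Pictures are saved under pics/ and viewed, about 8 in all and at most 12, crops included, and the job is handed in when it is done.

```bash
mkdir -p pics; cat > h.py <<'E'
from cell import state, read_camera
import cv2, numpy as np
def snap(n,f):
    c=read_camera(n); cv2.imwrite('pics/'+f,c['img'][:,:,::-1]); return c
def w(c,u,v,z):
    d=c['T'][:3,:3]@np.array([(u-c['cx'])/c['fx'],(v-c['cy'])/c['fy'],1]); o=c['T'][:3,3]
    return np.round((o+d*(z-o[2])/d[2])[:2],1)
def px(c,p):
    q=np.linalg.inv(c['T'])@np.array([*p,1]); return np.round([c['fx']*q[0]/q[2]+c['cx'],c['fy']*q[1]/q[2]+c['cy']],1)
E
python3 - <<'E'
from h import *
for n in ['top','scene']:
    c=snap(n,n+'1.png'); print(n,c['fx'],c['T'].round(2).tolist())
s=state();print(s['t'],s['eef_pos'],s['tcp_rot'])
E
```

```text
top 535.9610491816381 [[-0.02, -0.99, 0.1, 528.6], [-1.0, 0.01, -0.04, 30.71], [0.04, -0.1, -0.99, 809.34], [0.0, 0.0, 0.0, 1.0]]
scene 574.2929023890055 [[0.5, 0.5, -0.71, 1288.48], [0.86, -0.3, 0.41, -372.88], [-0.01, -0.82, -0.58, 617.28], [0.0, 0.0, 0.0, 1.0]]
0.1 [172.49974884 600.52670896 228.12706971] [-3.14148388e+00  9.53314626e-04  1.29103203e+00]
```

View pics/top1.png

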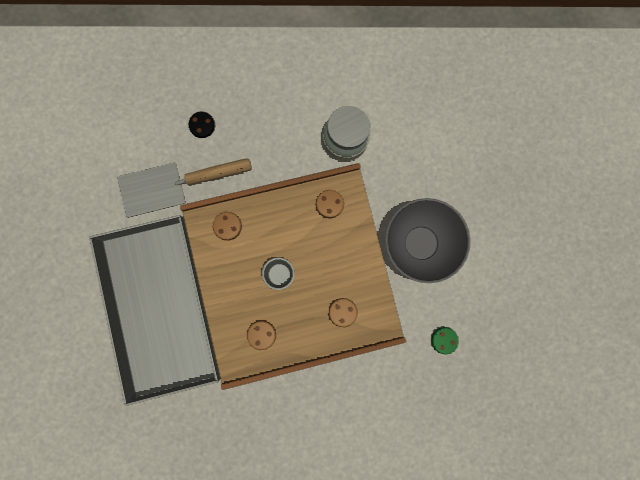

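View pics/scene1.png

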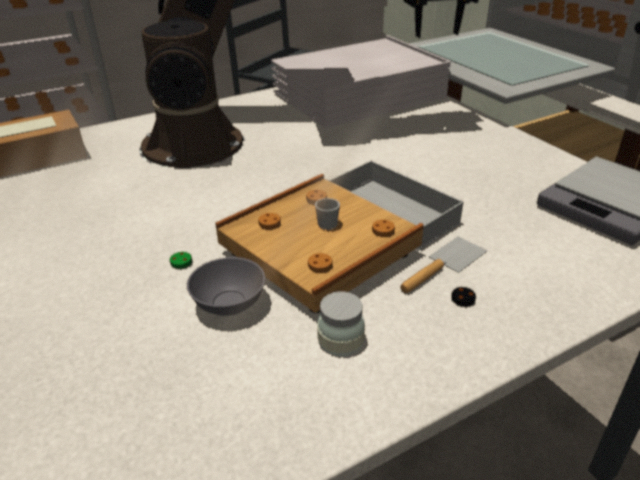

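The top view shows four brown biscuits on the board, at (227,226), (330,204), (261,335) and (343,312). The cup is at (278,273), the pan is off the board's left end and the bowl is at (428,240). The green disc (445,340) and the black disc (201,124) lie on the table and aren't meant.

```bash
python3 - <<'E'
from h import *
c=read_camera('top'); im=c['img']
# crop for confirmation
cv2.imwrite('pics/crop.png',cv2.resize(im[90:420,80:480],(800,660))[:600,:,::-1])
hsv=cv2.cvtColor(im,cv2.COLOR_RGB2HSV)
cor={'a':(182,209),'b':(359,166),'c':(404,341),'d':(222,387)}   # lip outer corners, z~66
P={k:w(c,*v,66) for k,v in cor.items()}
print(P)
ctr=sum(P.values())/4
ey=(P['a']+P['d']-P['b']-P['c']);ey/=np.linalg.norm(ey); ex=(P['a']+P['b']-P['c']-P['d']);ex/=np.linalg.norm(ex)
print('ctr',ctr,'ey',ey,'ex',ex,ex@ey,'sizes',[np.linalg.norm(P[i]-P[j]) for i,j in ['ab','cd','bc','ad']])
ang=np.arctan2(ey[1],ey[0]);print(np.degrees(ang),np.degrees(np.arctan2(ex[1],ex[0])))
for n,p,z in [('b1',(227,226),69),('b2',(330,204),69),('b3',(261,335),69),('b4',(343,312),69),('cup',(279,273),98),('cupbase',(278,274),80),('jar',(348,127),70),('spat handle end',(251,164),15),('spat blade',(178,164),5),('bladefar',(119,178),5),('pan',(92,237),50),('pan2',(126,403),50),('bowl',(428,240),50)]:
    q=w(c,*p,z); print(n,q,'board',((q-ctr)@ex).round(1),((q-ctr)@ey).round(1))
E
```

```text
{'a': array([648.5, 192.7]), 'b': array([707.7, -55.6]), 'c': array([ 461.8, -112.1]), 'd': array([405.3, 136.8])}
ctr [555.825  40.45 ] ey [-0.22664747  0.97397686] ex [0.97459565 0.22397169] -0.002746401222646722 sizes [np.float64(255.25973047075013), np.float64(255.23216881890104), np.float64(252.30747115374928), np.float64(249.541679885345)]
103.09977432928348 12.942416932558693
b1 [623.6 130.1] board 86.1 72.0
b2 [653.1 -13.2] board 82.8 -74.3
b3 [473.8  83.9] board -70.2 60.9
b4 [502.9 -28.5] board -67.0 -55.2
cup [556.5  57.7] board 4.5 16.6
cupbase [555.8  59.7] board 4.3 18.8
jar [763.3 -40.7] board 184.0 -126.1
spat handle end [724.2 101.6] board 177.8 21.4
spat blade [727.4 212.7] board 205.8 128.9
bladefar [706.5 300.5] board 205.1 219.1
pan [612.5 321. ] board 118.1 260.4
pan2 [384.1 269.3] board -116.1 261.8
bowl [ 602.6 -154.3] board 2.0 -200.3
```

View pics/crop.png

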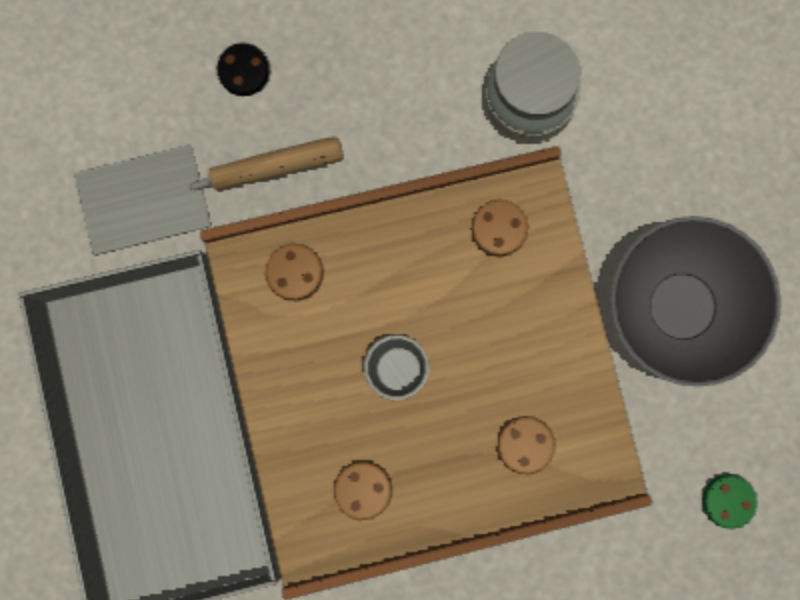

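All four brown biscuits are confirmed in the crop. I'll shut the fingers and move over the spot behind biscuit 1, on the pan side near the far lip.

```bash
python3 -m handwheel '[{"hand":0,"x":0.46,"y":-0.52,"z":-0.07,"spin":-12.2},{"hand":0,"x":0.46,"y":-0.52,"z":-0.07,"spin":-12.2},{"hand":0,"x":0.46,"y":-0.52,"z":-0.07,"spin":-12.2},{"hand":0,"x":0.46,"y":-0.52,"z":-0.07,"spin":-12.2},{"hand":0,"x":0.46,"y":-0.52,"z":-0.07,"spin":-12.2},{"hand":0,"x":0.46,"y":-0.52,"z":-0.07,"spin":-12.2},{"hand":0,"x":0.46,"y":-0.52,"z":-0.07,"spin":-12.2},{"hand":0,"x":0.46,"y":-0.52,"z":-0.07,"spin":-12.2},{"hand":0,"x":0.46,"y":-0.52,"z":-0.07,"spin":-12.2},{"hand":0,"x":0.46,"y":-0.52,"z":-0.07,"spin":-12.2},{"hand":0,"x":0.46,"y":-0.52,"z":-0.07,"spin":-12.2},{"hand":0,"x":0.46,"y":-0.52,"z":-0.07,"spin":-12.2},{"hand":0,"x":0.46,"y":-0.52,"z":-0.07,"spin":-12.2},{"hand":0,"x":0.46,"y":-0.52,"z":-0.07,"spin":-12.2},{"hand":0,"x":0.46,"y":-0.52,"z":-0.07,"spin":-12.2},{"hand":0,"x":0.46,"y":-0.52,"z":-0.07,"spin":-12.2},{"hand":0,"x":0.46,"y":-0.52,"z":-0.07,"spin":-12.2},{"hand":0,"x":0.46,"y":-0.52,"z":-0.07,"spin":-12.2},{"hand":0,"x":0.46,"y":-0.52,"z":-0.07,"spin":-12.2},{"hand":0,"x":0.46,"y":-0.52,"z":-0.07,"spin":-12.2}]'
cat >> h.py <<'E'
C=np.array([555.8,40.5]);a=np.radians(13);EX=np.array([np.cos(a),np.sin(a)]);EY=np.array([-np.sin(a),np.cos(a)])
def b(p): p=np.asarray(p)[:2]-C; return np.round([p@EX,p@EY],1)
def go(x,y,z):  # shift needed in m to board (x,y), TCP z
    s=state(); t=C+x*EX+y*EY; print('shift to',(x,y,z),np.round((np.array([*t,z])-s['eef_pos'])/1000,4))
E
python3 - <<'E'
from h import *
s=state();print(s['t'],s['eef_pos'],np.degrees(s['tcp_rot']),b(s['eef_pos']),s['ft_force']); go(86,20,74)
E
```

```text
t: 1.82
eef_pos: [632.0, 81.0, 158.3]
tcp_rot: [-3.141, 0.001, 0.226]
ft_force: [-0.5, 0.4, -0.2]
opening: 0.002
1.8167 [632.00668952  80.98764977 158.31750647] [-1.79980401e+02  5.15451791e-02  1.29555958e+01] [83.4 22.3] [-0.54422475  0.44532628 -0.1840019 ]
shift to (86, 20, 74) [ 0.0031 -0.0017 -0.0843]
```

```bash
python3 -m handwheel '[{"x":0.003,"y":-0.002,"z":-0.04,"hand":0,"spin":0},{"x":0.003,"y":-0.002,"z":-0.07,"hand":0,"spin":0},{"x":0.003,"y":-0.002,"z":-0.084,"hand":0,"spin":0},{"x":0.003,"y":-0.002,"z":-0.084,"hand":0,"spin":0},{"x":0.0003,"y":0.0097,"z":-0.084,"hand":0,"spin":0},{"x":-0.0024,"y":0.0214,"z":-0.084,"hand":0,"spin":0},{"x":-0.0051,"y":0.0331,"z":-0.084,"hand":0,"spin":0},{"x":-0.0078,"y":0.0448,"z":-0.084,"hand":0,"spin":0},{"x":-0.0105,"y":0.0565,"z":-0.084,"hand":0,"spin":0}]'
python3 - <<'E'
from h import *
s=state();print(b(s['eef_pos']),s['ft_force'])
i=np.hstack([read_camera(n)['img'] for n in ('top','wrist')]); i=cv2.resize(i,(800,300),interpolation=cv2.INTER_AREA)
cv2.imwrite('pics/p4.png',i[:,:,::-1])
E
```

```text
t: 2.57
eef_pos: [621.7, 139.1, 75.4]
tcp_rot: [3.142, -0.001, 0.227]
ft_force: [0.7, 0.2, 0.1]
opening: 0.004
[86.4 81.3] [0.74988341 0.18638725 0.0705403 ]
```

View pics/p4.png

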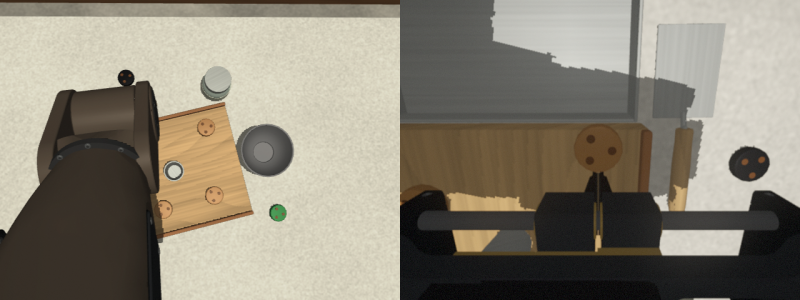

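The wrist view shows biscuit 1 squarely in front of the fingertips at (598,150), heading for the pan. I'll carry on over the edge, then lift and go behind biscuit 2.

```bash
python3 -m handwheel '[{"x":-0.0027,"y":0.0117,"z":0,"hand":0,"spin":0},{"x":-0.0054,"y":0.0234,"z":0,"hand":0,"spin":0},{"x":-0.0081,"y":0.0351,"z":0,"hand":0,"spin":0},{"x":-0.0108,"y":0.0468,"z":0,"hand":0,"spin":0},{"x":-0.0135,"y":0.0585,"z":0,"hand":0,"spin":0},{"x":-0.0139,"y":0.061,"z":0,"hand":0,"spin":0},{"x":-0.0139,"y":0.061,"z":0.03,"hand":0,"spin":0},{"x":-0.0139,"y":0.061,"z":0.06,"hand":0,"spin":0},{"x":0.043,"y":-0.199,"z":0.06,"hand":0,"spin":0},{"x":0.043,"y":-0.199,"z":0.06,"hand":0,"spin":0},{"x":0.043,"y":-0.199,"z":0.06,"hand":0,"spin":0},{"x":0.043,"y":-0.199,"z":0.06,"hand":0,"spin":0},{"x":0.043,"y":-0.199,"z":0.06,"hand":0,"spin":0},{"x":0.043,"y":-0.199,"z":0.06,"hand":0,"spin":0},{"x":0.043,"y":-0.199,"z":0.06,"hand":0,"spin":0},{"x":0.043,"y":-0.199,"z":0.06,"hand":0,"spin":0}]'
python3 - <<'E'
from h import *
s=state();print(b(s['eef_pos']),s['ft_force']); go(83,-122,74)
i=np.hstack([read_camera(n)['img'] for n in ('scene','wrist')]); i=cv2.resize(i,(800,300),interpolation=cv2.INTER_AREA)
cv2.imwrite('pics/p5.png',i[:,:,::-1])
E
```

```text
t: 4.0
eef_pos: [665.6, -65.6, 134.4]
tcp_rot: [3.141, -0.0, 0.222]
ft_force: [-0.2, 0.4, -0.2]
opening: 0.003
[  83.1 -128. ] [-0.24650335  0.39941653 -0.24564045]
shift to (83, -122, 74) [-0.0015  0.0059 -0.0604]
```

View pics/p5.png

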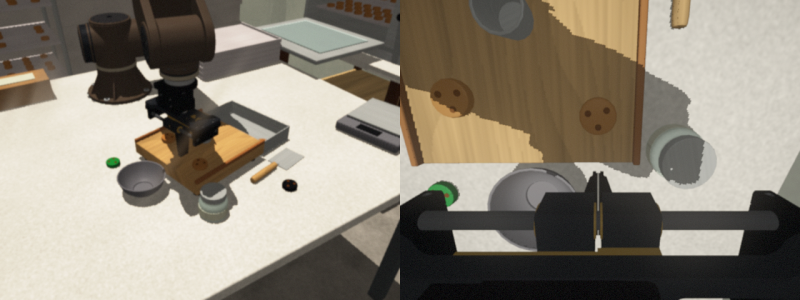

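Biscuit 2 is straight ahead in the wrist view at (598,115), well clear of the cup at (500,15). I'll push it now.

```bash
python3 -m handwheel '[{"x":-0.0015,"y":0.006,"z":-0.03,"hand":0,"spin":0.06},{"x":-0.0015,"y":0.006,"z":-0.06,"hand":0,"spin":0.06},{"x":-0.0015,"y":0.006,"z":-0.06,"hand":0,"spin":0.06},{"x":-0.0049,"y":0.0206,"z":-0.06,"hand":0,"spin":0.06},{"x":-0.0083,"y":0.0352,"z":-0.06,"hand":0,"spin":0.06},{"x":-0.0117,"y":0.0498,"z":-0.06,"hand":0,"spin":0.06},{"x":-0.0151,"y":0.0644,"z":-0.06,"hand":0,"spin":0.06},{"x":-0.0185,"y":0.079,"z":-0.06,"hand":0,"spin":0.06},{"x":-0.0219,"y":0.0936,"z":-0.06,"hand":0,"spin":0.06},{"x":-0.0253,"y":0.1082,"z":-0.06,"hand":0,"spin":0.06},{"x":-0.0287,"y":0.1228,"z":-0.06,"hand":0,"spin":0.06},{"x":-0.0321,"y":0.1374,"z":-0.06,"hand":0,"spin":0.06}]'
python3 - <<'E'
from h import *
s=state();print(b(s['eef_pos']),s['ft_force'])
i=np.hstack([read_camera(n)['img'] for n in ('scene','wrist')]); i=cv2.resize(i,(800,300),interpolation=cv2.INTER_AREA)
cv2.imwrite('pics/p6.png',i[:,:,::-1])
E
```

```text
t: 5.1
eef_pos: [632.6, 77.1, 74.8]
tcp_rot: [3.142, -0.0, 0.232]
ft_force: [0.0, 0.7, 0.4]
opening: 0.003
[83.1 18.4] [0.03695342 0.67769354 0.37677816]
```

View pics/p6.png

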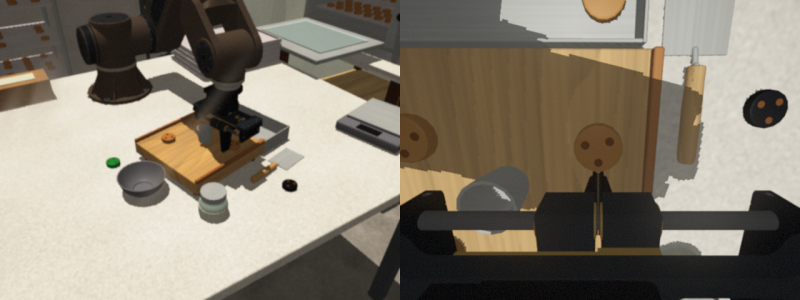

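Biscuit 2 is still centred on the fingers at (598,147), and biscuit 1 is visible in the pan at (604,5). I'll finish this sweep and go behind biscuit 3.

```bash
python3 -m handwheel '[{"x":-0.0034,"y":0.0146,"z":0,"hand":0,"spin":0},{"x":-0.0068,"y":0.0292,"z":0,"hand":0,"spin":0},{"x":-0.0102,"y":0.0438,"z":0,"hand":0,"spin":0},{"x":-0.0136,"y":0.0584,"z":0,"hand":0,"spin":0},{"x":-0.017,"y":0.073,"z":0,"hand":0,"spin":0},{"x":-0.0204,"y":0.0876,"z":0,"hand":0,"spin":0},{"x":-0.0238,"y":0.1022,"z":0,"hand":0,"spin":0},{"x":-0.0272,"y":0.1168,"z":0,"hand":0,"spin":0},{"x":-0.0281,"y":0.122,"z":0,"hand":0,"spin":0},{"x":-0.0281,"y":0.122,"z":0.03,"hand":0,"spin":0},{"x":-0.0281,"y":0.122,"z":0.06,"hand":0,"spin":0},{"x":-0.147,"y":-0.043,"z":0.06,"hand":0,"spin":0},{"x":-0.147,"y":-0.043,"z":0.06,"hand":0,"spin":0},{"x":-0.147,"y":-0.043,"z":0.06,"hand":0,"spin":0},{"x":-0.147,"y":-0.043,"z":0.06,"hand":0,"spin":0},{"x":-0.147,"y":-0.043,"z":0.06,"hand":0,"spin":0},{"x":-0.147,"y":-0.043,"z":0.06,"hand":0,"spin":0},{"x":-0.147,"y":-0.043,"z":0.06,"hand":0,"spin":0}]'
python3 - <<'E'
from h import *
s=state();print(b(s['eef_pos']),s['ft_force']); go(-70,8,74)
i=np.hstack([read_camera(n)['img'] for n in ('scene','wrist')]); i=cv2.resize(i,(800,300),interpolation=cv2.INTER_AREA)
cv2.imwrite('pics/p7.png',i[:,:,::-1])
E
```

```text
t: 6.7
eef_pos: [485.7, 31.5, 135.1]
tcp_rot: [3.141, -0.001, 0.229]
ft_force: [0.8, -0.2, 0.1]
opening: 0.004
[-70.4   7. ] [ 0.77066279 -0.16626723  0.10005381]
shift to (-70, 8, 74) [ 0.0001  0.0011 -0.0611]
```

View pics/p7.png

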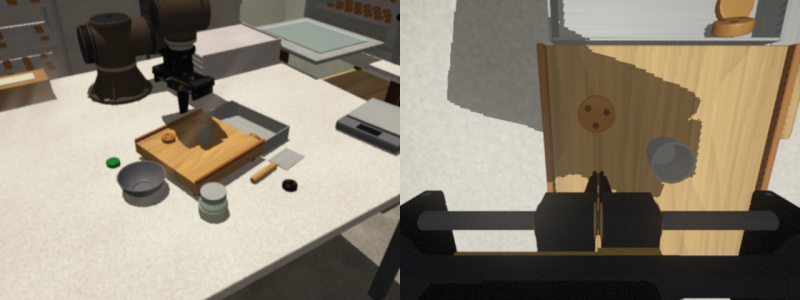

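Both biscuits show in the pan at (735,8) and (732,27). Biscuit 3 is straight ahead at (596,115) and the cup stands clear. I'll push biscuit 3 in, then go behind biscuit 4.

```bash
python3 -m handwheel '[{"x":0,"y":0,"z":-0.03,"hand":0,"spin":0},{"x":0,"y":0,"z":-0.061,"hand":0,"spin":0},{"x":0,"y":0,"z":-0.061,"hand":0,"spin":0},{"x":-0.0034,"y":0.0146,"z":-0.061,"hand":0,"spin":0},{"x":-0.0068,"y":0.0292,"z":-0.061,"hand":0,"spin":0},{"x":-0.0102,"y":0.0438,"z":-0.061,"hand":0,"spin":0},{"x":-0.0136,"y":0.0584,"z":-0.061,"hand":0,"spin":0},{"x":-0.017,"y":0.073,"z":-0.061,"hand":0,"spin":0},{"x":-0.0204,"y":0.0876,"z":-0.061,"hand":0,"spin":0},{"x":-0.0238,"y":0.1022,"z":-0.061,"hand":0,"spin":0},{"x":-0.0272,"y":0.1168,"z":-0.061,"hand":0,"spin":0},{"x":-0.0306,"y":0.1325,"z":-0.061,"hand":0,"spin":0},{"x":-0.0306,"y":0.1325,"z":-0.061,"hand":0,"spin":0},{"x":-0.0306,"y":0.1325,"z":-0.03,"hand":0,"spin":0},{"x":-0.0306,"y":0.1325,"z":0,"hand":0,"spin":0}]'
python3 -m handwheel '[{"x":0.0596,"y":-0.2425,"z":0,"hand":0,"spin":0},{"x":0.0596,"y":-0.2425,"z":0,"hand":0,"spin":0},{"x":0.0596,"y":-0.2425,"z":0,"hand":0,"spin":0},{"x":0.0596,"y":-0.2425,"z":0,"hand":0,"spin":0},{"x":0.0596,"y":-0.2425,"z":0,"hand":0,"spin":0},{"x":0.0596,"y":-0.2425,"z":0,"hand":0,"spin":0},{"x":0.0596,"y":-0.2425,"z":0,"hand":0,"spin":0},{"x":0.0596,"y":-0.2425,"z":0,"hand":0,"spin":0}]'
python3 - <<'E'
from h import *
s=state();print(b(s['eef_pos']),s['ft_force']); go(-67,-107,74)
i=np.hstack([read_camera(n)['img'] for n in ('scene','wrist')]); i=cv2.resize(i,(800,300),interpolation=cv2.INTER_AREA)
cv2.imwrite('pics/p8.png',i[:,:,::-1])
E
```

```text
t: 8.05
eef_pos: [454.9, 165.8, 134.3]
tcp_rot: [-3.142, 0.004, 0.234]
ft_force: [-0.1, -0.8, 0.5]
opening: 0.007
t: 8.72
eef_pos: [515.5, -79.1, 134.3]
tcp_rot: [-3.142, 0.0, 0.229]
ft_force: [0.6, 0.4, 0.8]
opening: 0.006
[ -66.2 -107.5] [0.56019666 0.38093398 0.77982459]
shift to (-67, -107, 74) [-0.0009  0.0003 -0.0603]
```

View pics/p8.png

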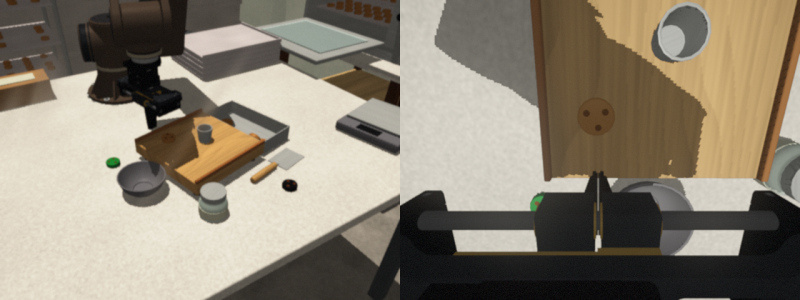

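Biscuit 4 is centred ahead at (596,117), the cup is upright and the board is otherwise clear. I'll sweep it in.

```bash
python3 -m handwheel '[{"x":-0.001,"y":0,"z":-0.03,"hand":0,"spin":0},{"x":-0.001,"y":0,"z":-0.06,"hand":0,"spin":0},{"x":-0.001,"y":0,"z":-0.06,"hand":0,"spin":0},{"x":-0.0044,"y":0.0146,"z":-0.06,"hand":0,"spin":0},{"x":-0.0078,"y":0.0292,"z":-0.06,"hand":0,"spin":0},{"x":-0.0112,"y":0.0438,"z":-0.06,"hand":0,"spin":0},{"x":-0.0146,"y":0.0584,"z":-0.06,"hand":0,"spin":0},{"x":-0.018,"y":0.073,"z":-0.06,"hand":0,"spin":0},{"x":-0.0214,"y":0.0876,"z":-0.06,"hand":0,"spin":0},{"x":-0.0248,"y":0.1022,"z":-0.06,"hand":0,"spin":0},{"x":-0.0282,"y":0.1168,"z":-0.06,"hand":0,"spin":0}]'
python3 - <<'E'
from h import *
s=state();print(b(s['eef_pos']),s['ft_force'])
cv2.imwrite('pics/p9.png',cv2.resize(read_camera('wrist')['img'],(400,300))[:,:,::-1])
E
```

```text
t: 9.73
eef_pos: [486.2, 41.5, 75.3]
tcp_rot: [-3.141, 0.0, 0.234]
ft_force: [0.6, -1.1, -0.7]
opening: 0.003
[-67.6  16.6] [ 0.59102459 -1.06864016 -0.68955551]
```

View pics/p9.png

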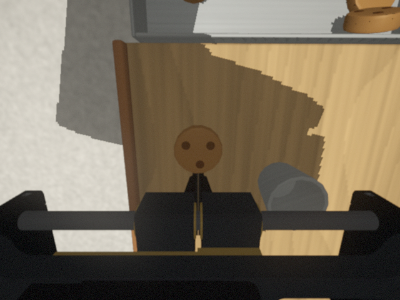

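```bash
python3 -m handwheel '[{"x":-0.0034,"y":0.0146,"z":0,"hand":0,"spin":0},{"x":-0.0068,"y":0.0292,"z":0,"hand":0,"spin":0},{"x":-0.0102,"y":0.0438,"z":0,"hand":0,"spin":0},{"x":-0.0136,"y":0.0584,"z":0,"hand":0,"spin":0},{"x":-0.017,"y":0.073,"z":0,"hand":0,"spin":0},{"x":-0.0204,"y":0.0876,"z":0,"hand":0,"spin":0},{"x":-0.0238,"y":0.1022,"z":0,"hand":0,"spin":0},{"x":-0.0272,"y":0.1168,"z":0,"hand":0,"spin":0},{"x":-0.0286,"y":0.124,"z":0,"hand":0,"spin":0},{"x":-0.0286,"y":0.124,"z":0,"hand":0,"spin":0},{"x":-0.0286,"y":0.124,"z":0.04,"hand":0,"spin":0},{"x":-0.0286,"y":0.124,"z":0.08,"hand":0,"spin":0},{"x":-0.0286,"y":0.124,"z":0.12,"hand":0,"spin":0},{"x":-0.0286,"y":0.124,"z":0.15,"hand":0,"spin":0}]'
python3 -m handwheel '[{"x":-0.28,"y":0.43,"z":0,"hand":0,"spin":0},{"x":-0.28,"y":0.43,"z":0,"hand":0,"spin":0},{"x":-0.28,"y":0.43,"z":0,"hand":0,"spin":0},{"x":-0.28,"y":0.43,"z":0,"hand":0,"spin":0},{"x":-0.28,"y":0.43,"z":0,"hand":0,"spin":0},{"x":-0.28,"y":0.43,"z":0,"hand":0,"spin":0},{"x":-0.28,"y":0.43,"z":0,"hand":0,"spin":0},{"x":-0.28,"y":0.43,"z":0,"hand":0,"spin":0},{"x":-0.28,"y":0.43,"z":0,"hand":0,"spin":0},{"x":-0.28,"y":0.43,"z":0,"hand":0,"spin":0},{"x":-0.28,"y":0.43,"z":0,"hand":0,"spin":0},{"x":-0.28,"y":0.43,"z":0,"hand":0,"spin":0},{"x":-0.28,"y":0.43,"z":0,"hand":0,"spin":0},{"x":-0.28,"y":0.43,"z":0,"hand":0,"spin":0}]'
python3 - <<'E'
from h import *
im=read_camera('top')['img']; cv2.imwrite('pics/p10.png',cv2.resize(im[80:420,60:500],(776,600))[:,:,::-1])
E
```

```text
t: 10.95
eef_pos: [458.3, 163.1, 227.9]
tcp_rot: [3.141, -0.002, 0.232]
ft_force: [1.0, 0.4, -0.1]
opening: 0.002
t: 12.12
eef_pos: [176.5, 595.1, 224.2]
tcp_rot: [3.141, 0.0, 0.235]
ft_force: [1.5, 0.1, -0.4]
opening: 0.007
```

View pics/p10.png

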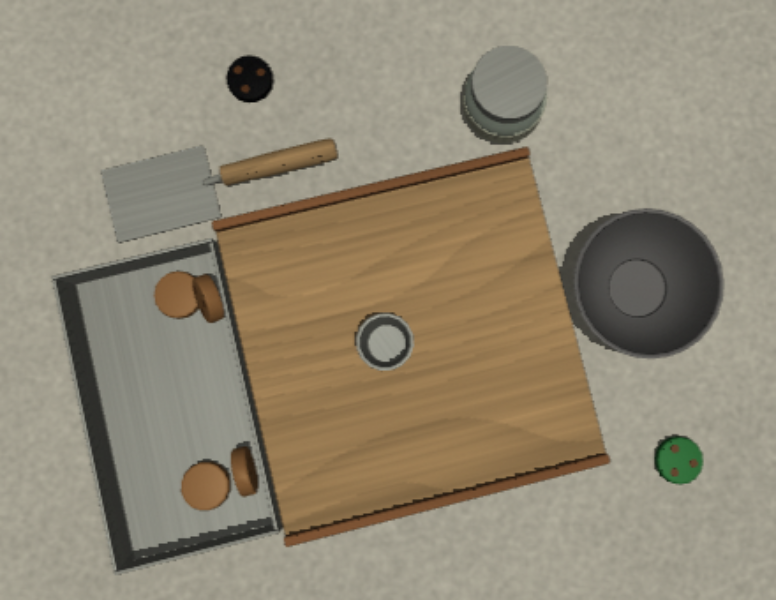

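All four biscuits are inside the pan, two flat and two on edge against the near wall. In crop pixels they're at (180,294), (208,298), (205,485) and (244,470). The cup maps back to full-image (278,274), where it was at the start, and the bowl is empty.

```bash
python3 -c "
from cell import job_done,state
print(job_done(), state()['t'])"
```

```text
the job is handed in; nothing more can be done
the job is handed in; nothing more can be done
```

All four brown biscuits are in the rectangular steel pan. I swept them along the board one at a time with the fingers shut, picking none up, and handed the job in at about 12 s of the allowed 67 s.

- **Biscuits:** the last top view shows all four inside the pan. Two lie flat and two stand on edge against the pan's near wall. I took no second picture to confirm that those two stay put.
- **Things to leave alone:** the cup is upright within about a pixel of where it started. The jar and spatula look unmoved by eye, the bowl is empty, and the green and black discs were not touched.
- **Forces:** the wrist readings I took, at the end of each move and at mid-sweep stops, were all under 2 N. No check failed or disagreed.

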